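# Bed the second fish tin in the sliding-lid box and shut it

### The arm

A 7-joint arm with a two-finger parallel gripper is mounted at the origin on a cart in front of the work surface, level with it; the furniture and walls round the work are solid. World frame = base frame: x ahead of the robot, y to its left, z up, the work surface at z = 0. Lengths are in m, angles in degrees, forces in N, time in s.
With the tool pointing down it reaches from about 0.425 to 0.875 m from the base axis. Payload 4.7 kg.
Tool frame: the origin (TCP) lies between the finger pads; the fingertips stand env.tip_reach ahead of it and the grasp point (between the pads) lies 2 mm behind it (env.tip_reach is the distance from the TCP to the fingertips, in m); z points along the fingers, y is the line along which they close (so a half turn about z gives the same grasp; the last joint's range is limited). The gripper opens to 87 mm and grips with 3 to 60 N. Pads are 19 mm wide; open, the fingers measure 117 mm over their backs; the gripper's body (75 mm by 190 mm) begins 51 mm behind the grasp point.
Start: joints at [-74.88, 18.392, -4.016, 83.108, 1.295, 78.541, -3.26], TCP at [0.161, 0.63, 0.204] pointing down, gripper open.
Joint ranges: [-163.93, 163.93], [-17.29, 119.83], [-79.2, 71.16], [3.27, 140.29], [-89.18, 269.18], [5.43, 117.66], [-154.24, 154.24]. Speed limits (degrees/s): [147.25, 147.25, 180, 180, 180, 180, 180].

### API

Orientations are given as [roll, pitch, yaw] about the fixed x, y, z axes, in that order (R = Rz(yaw) Ry(pitch) Rx(roll)).
In Python, from cell import env, imaging, readout gives the robot as it stands (env), with the cameras (imaging) and the readings (readout).
- The arm moves only by the shell command python3 steer.py 'ROWS' [FORCE]. ROWS is a JSON list that holds a single list of rows (three levels of brackets), with 1 to 8 rows, each of 5 numbers: dx, dy, dz in m, then a turn about the tool's z in degrees, then the finger opening in m; each row is the pose to reach, as a shift and turn from the pose commanded when the command began, along the tool's axes at that moment; what a row does not reach only later rows make up. A row lasts 1/12 s, in which the tool goes at most 0.0417 m and 7.16 degrees, less where a joint would pass 70% of its speed; a pose out of reach is approached as far as the arm can. The fingers move at their own pace and stop on an object; FORCE is the grip in N (left out, the last holds). Time passes only in rows, so rows that do not move let the fingers close. It prints the time, the measured TCP pose, the force, the opening and the grip force at its end. Input that does not fit is refused with a message, and nothing moves.
- readout.get_obs(): the state, without advancing time (a new reading comes with each control period).
- imaging.read_camera(name): name is "scene" or "top" or "wrist"; returns a dict with "color" (384x512x3 uint8, blue, green, red), "fx", "fy", "cx", "cy" (pixels), "world_from_camera" (4x4, takes a point from camera to world coordinates). Camera axes: x right, y down, z forward; pixel columns grow to the right and rows downward; lengths in m; the calibration is good to about 2 mm. The wrist camera is an equidistant fisheye: a pixel r from the principal point sees the ray r / f radians off the axis. A picture is of the moment at which its call begins. There is no depth.
- env.sign_off(): hands the job in; it is judged then, once.
The state is a dict: "time_s": time; "qpos": joint angles; "joint_velocities": joint speeds; "effort": joint torques, N m; "tool_pos": TCP position; "tool_rot": TCP orientation; "force": force on the tool from outside, world axes, zero at the start; "wrist_torque": the same for the moment, N m; "grip_width": finger opening in m; "grasp_force": force on a finger pad.
Only numpy, scipy, OpenCV 4.12 (cv2) and the standard library are available. Lean on these libraries where they do the work, as an engineer would, in place of code of your own. Each camera call takes 0.05 s, during which the arm holds its last target. There are 200 camera calls.

### The job

One of the two fish tins was left lying on top of the other in the wooden box, so the lid cannot slide over it. Make room by sliding the lower tin along its lane, get the upper tin down into the space this leaves, so that both lie flat on the floor of the box with their lids up, and then slide the wooden lid fully shut without ramming it into a tin or a bar. Leave the chocolate bars in their lane and the things round the box where they are.

Things in the scene. Friction and masses are not known exactly. Their poses are not given: they have to be found in the camera images.
- snack_box: Low wooden box that does not slide. Origin: on the table, under the middle of its two lanes; y along them, z up. Lanes: x 2 to 72 and -72 to -2 mm, y -104 to 104 mm, floor at z = 10 mm, divider between them 38 mm high. Beyond the -y end of the lanes a 5 mm divider and an empty cross slot, y -141 to -109. Walls 10 mm thick; sides and closed +y end rise to the rim at 54 mm, the -y end only to 41 mm.
- lid (a joint): Sliding wooden lid: how far it is pushed in along the box's +y, m. 0 = pulled out, 0.234 = fully shut (hard stop). A panel 152 x 263 x 6 mm in the side grooves, underside 41.5, top 47 mm above the table; cannot lift; stays where left, friction 1.2 N. It starts 0 to 0.02 in: front edge at y -126 to -106 mm of the box, over the cross slot, the rest out beyond the -y end.
- lid_end (a point): Middle of the lid's outer end edge (facing the box's -y), 44 mm above the table; moves with the lid; push here towards the box's +y. Shut, it is at y = -155 mm of the box, 4 mm out from the box's end. On the lid, 14 to 27 mm in from this edge, a wooden pull strip, 80 mm long across the lid, its top 57 mm above the table.
- tin_low: Oblong fish tin with a blue-green lid, 63 x 105 x 26 mm, about 150 g; what touches is 60 x 101 mm at the lid's rim, 53 x 93 at the bottom. Origin: centre of its underside; z up through its lid, y along its length and the box's lane. Starts on the floor of one of the two lanes (either), about mid-length, leaving 50 to 73 mm before the closed +y end: too short for a tin.
- tin_top: Same tin, lying flat on tin_low, underside 36 and top 61 mm above the table, above the rim. Origin and axes as tin_low. With tin_low pushed up to the lane's -y end the bay at the +y end is 107 mm long: this tin fits with 6 mm to spare. Pushed over tin_low's end it tips in and may stay leaning on that edge until pushed on and pressed. Flat on the floor its top is at 36 mm.
- bar_low: Wrapped chocolate bar, 65 x 170 x 14 mm, flat on the floor of the other lane. Origin: centre of its underside, y along it.
- bar_top: Same kind of bar, lying on bar_low, its top 38 mm above the table. Both are already low enough for the lid.
- mug: Green and white mug, 99 mm high, bystander to the right. Origin: underside.
- jam_jar: Jar with a red lid, 66 mm across, 100 mm high, bystander to the right. Origin: centre of underside.
- honey_jar: Jar with a dark lid, 61 mm across, 86 mm high, bystander to the right. Origin: centre of underside.
- tissues: Tissue box, 117 x 117 mm, 200 mm high with its tissue, bystander to the left. Origin: centre of underside.
- tea_caddy: Green and cream tea caddy, 64 x 100 x 98 mm, bystander at the back left. Origin: centre of underside.

How it is judged (in metres and radians):
On the way:
1. both tins lie flat on the floor of the box, lids up, with the wooden lid still open (z of tin_low in the frame of snack_box between 0.006 and 0.0135 m and x of tin_low in the frame of snack_box between -0.06 and 0.06 m and y of tin_low in the frame of snack_box between -0.08 and 0.08 m and angle between each of tin_low, tin_top's own z axis and vertical below 0.1 rad and z of tin_top in the frame of snack_box between 0.006 and 0.0135 m and x of tin_top in the frame of snack_box between -0.06 and 0.06 m and y of tin_top in the frame of snack_box between -0.08 and 0.08 m and value of joint lid below 0.12 m), for 0.2 s.
At the end, for the whole second after the job is handed in: Both tins lie at rest flat on the box floor (underside within 3.5 mm of it, tilt under 0.1 rad, lid up), the bars are still in the box, and the wooden lid is shut to within 4 mm of its stop (z of tin_low in the frame of snack_box between 0.006 and 0.0135 m and x of tin_low in the frame of snack_box between -0.06 and 0.06 m and y of tin_low in the frame of snack_box between -0.08 and 0.08 m and angle between each of tin_low, tin_top's own z axis and vertical below 0.1 rad and z of tin_top in the frame of snack_box between 0.006 and 0.0135 m and x of tin_top in the frame of snack_box between -0.06 and 0.06 m and y of tin_top in the frame of snack_box between -0.08 and 0.08 m and z of bar_low in the frame of snack_box between 0.006 and 0.03 m and x of bar_low in the frame of snack_box between -0.06 and 0.06 m and y of bar_low in the frame of snack_box between -0.08 and 0.08 m and z of bar_top in the frame of snack_box between 0.006 and 0.03 m and x of bar_top in the frame of snack_box between -0.06 and 0.06 m and y of bar_top in the frame of snack_box between -0.08 and 0.08 m and value of joint lid above 0.23 m and linear speed of each of tin_low, tin_top below 0.02 m/s); the robot touches nothing.
It fails at once if the wooden lid is rammed into a tin or a bar (over 12 N) (contact force between lid and tin_low above 12 N or contact force between lid and tin_top above 12 N or contact force between lid and bar_low above 12 N or contact force between lid and bar_top above 12 N).
It fails at once if a bystander is shoved by more than 30 mm or knocked over (distance of any of mug, jam_jar, honey_jar, tissues, tea_caddy from where it was at the start of the episode above 0.03 m or angle between any of mug, jam_jar, honey_jar, tissues, tea_caddy's own z axis and vertical above 0.35 rad).
It also fails if it takes over 54 s, if anything falls off the work surface, if the arm or the gripper's body presses on something with over 40 N, if the wrist force passes 120 N, or if a joint passes its speed limit or range.

## Working session

There is one attempt and no reset: what is moved stays moved. The work goes in short steps, Python scripts to look and compute and a shell command to move; the robot and the scene stay as the last step left them, time stands still between calls to the robot, and variables do not carry over. Pictures are saved under pics/ and viewed, at most 12 in all, crops included, and the job is handed in when it is done.

```bash
ls; mkdir -p pics
python3 - <<'E'
from cell import env, imaging, readout
import cv2,numpy as np
print(readout.get_obs(), env.tip_reach)
ims=[]
for n in("scene","top"):
    r=imaging.read_camera(n); cv2.imwrite(f"pics/{n}0.png",r["color"]); print(n,r["fx"],r["fy"],r["cx"],r["cy"],r["world_from_camera"].round(4).tolist())
E
```

```text
cell.py
pics
steer.py
{'time_s': 0.0, 'qpos': array([-74.87995354,  18.43942886,  -4.01673651,  83.17530237,
         1.29556742,  78.53972149,  -3.259412  ]), 'joint_velocities': array([ 0.04651681,  0.07113241, -0.0169994 ,  0.09444353, -0.07559192,
        0.08142051,  0.00010964]), 'effort': array([ 5.95239356e-06, -4.91291428e+01, -4.04381733e-01, -3.12527275e+01,
       -6.40174979e-02,  4.36315709e-02,  1.88420381e-04]), 'tool_pos': array([0.16057994, 0.62924648, 0.20265401]), 'tool_rot': array([-1.79890827e+02,  5.89117645e-03,  1.65691562e+02]), 'force': array([0.38962932, 0.83549418, 0.58909685]), 'wrist_torque': array([ 0.00726024,  0.00799429, -0.00101986]), 'grasp_force': 0.0, 'grip_width': 0.08701284987032029} 0.017
scene 477.9495677424737 477.9495677424737 250.54493206340476 197.77448214395108 [[-0.8391, -0.4085, 0.3592, 0.0053], [-0.544, 0.6259, -0.5589, 0.7935], [0.0035, -0.6644, -0.7474, 1.165], [0.0, 0.0, 0.0, 1.0]]
top 441.6100475542189 441.6100475542189 254.1869323821227 191.3732645541714 [[-0.0089, -0.994, 0.1089, 0.3763], [-1.0, 0.0085, -0.0039, -0.0111], [0.0029, -0.1089, -0.9941, 1.5003], [0.0, 0.0, 0.0, 1.0]]
```

View pics/scene0.png

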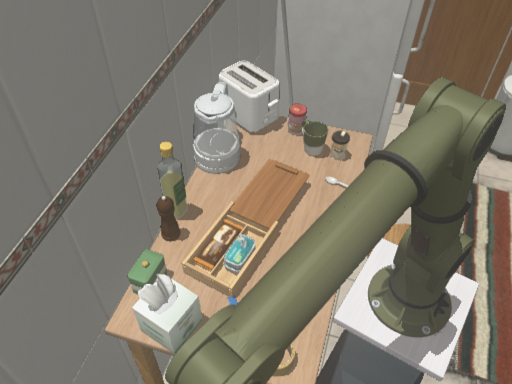

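View pics/top0.png

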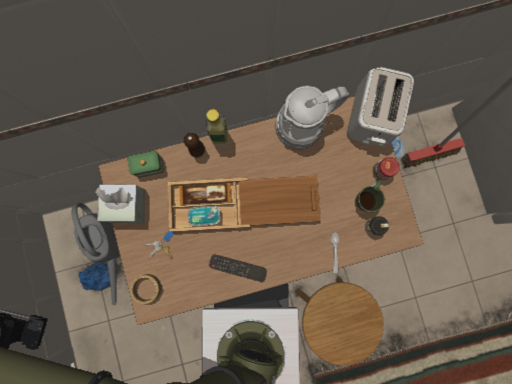

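The scene view shows the open box near (225,250) with the lid at (270,195). The top view shows the box at (170-248,180-230) with its +y end to the left, the tins in the near lane at (205,216), and the lid out to the right as far as (320,200). I'll zoom in for the measurements.

Run:
```python
import cv2,numpy as np
t=cv2.imread("pics/top0.png");s=cv2.imread("pics/scene0.png")
cv2.imwrite("pics/topc.png",cv2.resize(t[165:240,160:330],None,fx=4.7,fy=4.7,interpolation=cv2.INTER_CUBIC))
cv2.imwrite("pics/scec.png",cv2.resize(s[155:295,175:315],None,fx=4.2,fy=4.2,interpolation=cv2.INTER_CUBIC))
```

```text
(no output)
```

View pics/topc.png

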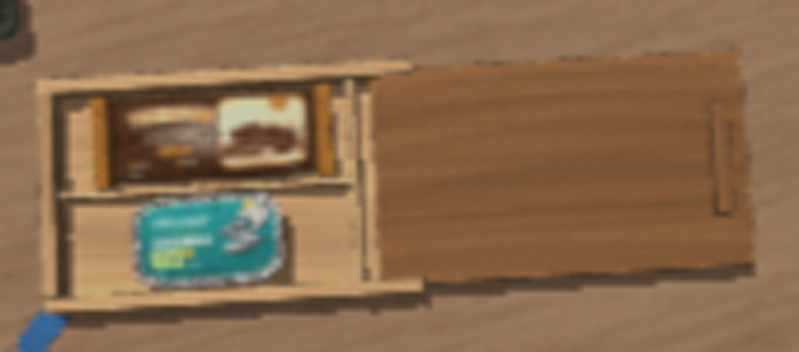

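View pics/scec.png

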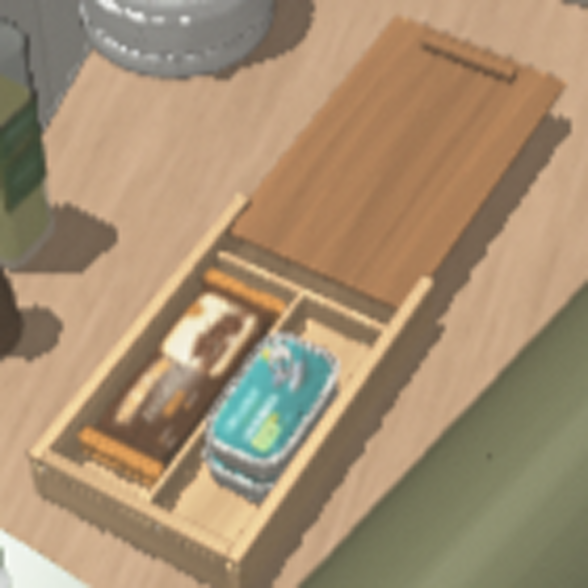

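The top crop shows the rim corners at (37,80), (47,308), (422,285) and (410,62), the lid end at (740,52) to (754,268), and the upper tin at (133-285,195-288). The scene crop shows the same corners at (32,455), (238,560), (430,280) and (240,200), the lid end at (400,17) to (562,88), and the lower tin's end showing beyond the upper one at its +y end. Next I'll triangulate.

```bash
cat > h.py <<'E'
import cv2,numpy as np
K={"scene":(477.9496,250.5449,197.7745,np.array([[-0.8391,-0.4085,0.3592,0.0053],[-0.544,0.6259,-0.5589,0.7935],[0.0035,-0.6644,-0.7474,1.165]])),
"top":(441.61,254.1869,191.3733,np.array([[-0.0089,-0.994,0.1089,0.3763],[-1.0,0.0085,-0.0039,-0.0111],[0.0029,-0.1089,-0.9941,1.5003]]))}
def ray(n,u,v):
    f,cx,cy,T=K[n]; d=T[:,:3]@np.array([(u-cx)/f,(v-cy)/f,1]); return T[:,3],d/np.linalg.norm(d)
def plane(n,uv,z):
    o,d=ray(n,*uv); return o+d*(z-o[2])/d[2]
def tri(a,b):
    (o1,d1),(o2,d2)=ray("top",*a),ray("scene",*b)
    s=np.linalg.lstsq(np.c_[d1,-d2],o2-o1,rcond=None)[0]; p,q=o1+s[0]*d1,o2+s[1]*d2
    return (p+q)/2,np.linalg.norm(p-q)
def tc(x,y): return (x+.5)/4.7-.5+160,(y+.5)/4.7-.5+165
def sc(x,y): return (x+.5)/4.2-.5+175,(y+.5)/4.2-.5+155
E
python3 - <<'E'
from h import *
P={"A":((37,80),(32,455)),"B":((47,308),(238,560)),"C":((422,285),(430,280)),"D":((410,62),(240,200)),"Lf":((740,52),(400,17)),"Ln":((754,268),(562,88))}
X={}
for k,(a,b) in P.items():
    p,e=tri(tc(*a),sc(*b)); z=.054 if k in"ABCD" else .047
    t,s=plane("top",tc(*a),z),plane("scene",sc(*b),z); X[k]=(t+s)/2
    print(k,p.round(4),round(e,4),"top",t.round(4)[:2],"scene",s.round(4)[:2])
m={"A":(82,114),"B":(-82,114),"C":(-82,-151),"D":(82,-151)}
L=np.array([m[k] for k in "ABCD"])/1e3;W=np.array([X[k][:2] for k in "ABCD"])
lc,wc=L.mean(0),W.mean(0);U,S,V=np.linalg.svd((L-lc).T@(W-wc));R=V.T@np.diag([1,np.linalg.det(V.T@U.T)])@U.T
t=wc-R@lc;print("box",t,"yaw",np.degrees(np.arctan2(R[1,0],R[0,0])),"res",(L@R.T+t-W).round(4).tolist())
for k in("Lf","Ln"):print(k,R.T@(X[k][:2]-t))
c=[]
for n in("top","scene"):
    im=cv2.imread(f"pics/{n}0.png");h=cv2.cvtColor(im,cv2.COLOR_BGR2HSV)
    mk=cv2.inRange(h,(80,80,60),(98,255,255)); x0,y0,x1,y1=(160,165,250,240) if n=="top" else (175,200,315,295)
    z=np.zeros_like(mk);z[y0:y1,x0:x1]=mk[y0:y1,x0:x1]
    z=cv2.morphologyEx(z,cv2.MORPH_CLOSE,np.ones((5,5)))
    cs=cv2.findContours(z,0,2)[0];q=cv2.convexHull(max(cs,key=cv2.contourArea));r=cv2.minAreaRect(q);print(n,r,cv2.contourArea(q));M=cv2.moments(q);c.append((M['m10']/M['m00'],M['m01']/M['m00']))
p,e=tri(*c);print("tin",p,e,"box xy",R.T@(p[:2]-t))
for n,q in zip(("top","scene"),c):print(n,R.T@(plane(n,q,.061)[:2]-t))
E
```

```text
A [0.5686 0.2688 0.0522] 0.0028 top [0.5696 0.2691] scene [0.5663 0.2691]
B [0.409  0.26   0.0524] 0.0022 top [0.4099 0.2602] scene [0.4074 0.2604]
C [ 0.4227 -0.0005  0.0551] 0.0019 top [ 4.236e-01 -1.000e-04] scene [ 0.4222 -0.0017]
D [0.5803 0.007  0.0497] 0.0008 top [0.5801 0.0071] scene [0.5777 0.0098]
Lf [ 0.5855 -0.2268  0.0461] 0.002 top [ 0.5862 -0.2263] scene [ 0.5841 -0.2264]
Ln [ 0.4361 -0.2318  0.0433] 0.0052 top [ 0.4336 -0.2324] scene [ 0.4371 -0.2273]
box [0.49366058 0.15270621] yaw 2.911381402307218 res [[0.0018, 0.0016], [-0.0027, 0.0021], [-0.0034, -0.0013], [0.0043, -0.0024]]
Lf [ 0.0721345  -0.38320697]
Ln [-0.07768312 -0.37908634]
top ((203.5, 215.5), (15.0, 29.0), 90.0) 392.0
scene ((239.37838745117188, 249.77029418945312), (16.6234130859375, 29.41065216064453), 35.53767776489258) 418.5
tin [0.45617724 0.14977975 0.05895853] 0.0001393698207309325 box xy [-0.03758361 -0.00101885]
top [-0.03764449 -0.00121176]
scene [-0.03842022  0.00018604]
```

```bash
cat > g.py <<'E'
# python3 g.py bx by z [yaw]: shift/turn in tool axes to a box-frame TCP target
import sys,numpy as np
from cell import env, imaging, readout
from scipy.spatial.transform import Rotation as Ro
T=np.array([.4937,.1527]);A=np.radians(2.9);RB=np.array([[np.cos(A),-np.sin(A)],[np.sin(A),np.cos(A)]])
o=readout.get_obs();R=Ro.from_euler('xyz',o["tool_rot"],degrees=True).as_matrix()
b=RB.T@(o["tool_pos"][:2]-T)
print("t",round(o["time_s"],2),"box",b.round(4),"z",o["tool_pos"][2].round(4),"rot",o["tool_rot"].round(2),"F",o["force"].round(1),"grip",round(o["grip_width"],4))
if len(sys.argv)>3:
    x,y,z=map(float,sys.argv[1:4]);yaw=float(sys.argv[4]) if len(sys.argv)>4 else 92.9
    w=np.r_[T+RB@[x,y],z];print("world",w.round(4),"shift",(R.T@(w-o["tool_pos"])).round(4),"turn",round(-((yaw-o["tool_rot"][2]+180)%360-180),2))
E
python3 steer.py '[[[0,0,-0.04,0,0],[0,0,-0.08,0,0],[0,0,-0.1,0,0],[0,0,-0.1,0,0]]]'; python3 g.py -0.037 0.083 0.2
```

```text
time_s: 0.43
tool_pos: [0.1611, 0.632, 0.31]
tool_rot: [179.5, -0.0, 165.7]
force: [-0.8, 0.3, 0.9]
grip_width: 0.0683
grasp_force: 0.0
t 0.43 box [-0.3079  0.4955] z 0.31 rot [ 1.7946e+02 -2.0000e-02  1.6569e+02] F [-0.8  0.3  0.9] grip 0.0683
world [0.4525 0.2337 0.2   ] shift [-0.3809 -0.3149  0.1069] turn 72.79
```

```bash
python3 steer.py '[[[-0.032,-0.026,0,7,0],[-0.064,-0.053,0,14,0],[-0.096,-0.079,0,21,0],[-0.128,-0.106,0,28,0],[-0.16,-0.132,0,35,0],[-0.192,-0.158,0,42,0],[-0.224,-0.185,0,49,0],[-0.256,-0.211,0,56,0]]]' ; python3 g.py -0.037 0.083 0.2
```

```text
time_s: 1.1
tool_pos: [0.3571, 0.3599, 0.3029]
tool_rot: [-179.9, 0.0, 109.3]
force: [1.0, 0.2, -0.7]
grip_width: 0.015
grasp_force: 0.0
t 1.1 box [-0.1259  0.2138] z 0.3029 rot [-1.7994e+02  2.0000e-02  1.0935e+02] F [ 1.   0.2 -0.7] grip 0.015
world [0.4525 0.2337 0.2   ] shift [-0.1506  0.0483  0.103 ] turn 16.45
```

```bash
python3 steer.py '[[[-0.038,0.012,0,5,0],[-0.075,0.024,0,10,0],[-0.113,0.036,0.02,15,0],[-0.15,0.048,0.04,16.5,0],[-0.15,0.048,0.07,16.5,0],[-0.15,0.048,0.1,16.5,0],[-0.15,0.048,0.103,16.5,0],[-0.15,0.048,0.103,16.5,0]]]' ; python3 g.py -0.037 0.083 0.1
python3 - <<'E'
from cell import env, imaging, readout
import cv2
r=imaging.read_camera("wrist");cv2.imwrite("pics/w1.png",r["color"]);print(r["fx"],r["cx"],r["cy"],r["world_from_camera"].round(4).tolist())
E
```

```text
time_s: 1.77
tool_pos: [0.4507, 0.2363, 0.1987]
tool_rot: [-179.8, 0.1, 93.2]
force: [0.2, -0.7, 0.1]
grip_width: 0.0005
grasp_force: 0.0
t 1.77 box [-0.0388  0.0857] z 0.1987 rot [-1.7975e+02  1.5000e-01  9.3200e+01] F [ 0.2 -0.7  0.1] grip 0.0005
world [0.4525 0.2337 0.1   ] shift [-0.0024  0.0022  0.0987] turn 0.3
297.3186396354542 249.82157200848428 192.32140338225565 [[0.9984, 0.0558, 0.0103, 0.4462], [0.0566, -0.9645, -0.2579, 0.3063], [-0.0045, 0.2581, -0.9661, 0.3792], [0.0, 0.0, 0.0, 1.0]]
```

View pics/w1.png

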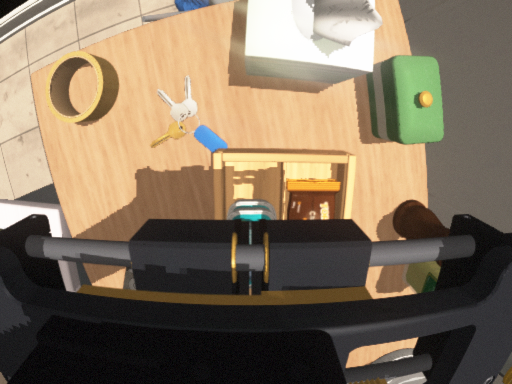

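The wrist view shows the box's +y rim corners at (215,151) and (354,155), the lane's inner corner at (226,163), the divider at (283,165), and the +y end of the tins at (252,201).

```bash
cat > wr.py <<'E'
import numpy as np
T=np.array([.4937,.1527]);A=np.radians(2.9);RB=np.array([[np.cos(A),-np.sin(A)],[np.sin(A),np.cos(A)]])
def cast(u,v,z,W,f=297.3186,cx=249.8216,cy=192.3214):
    W=np.array(W);d=np.array([u-cx,v-cy]);r=np.hypot(*d);th=r/f
    d=W[:3,:3]@np.r_[d/r*np.sin(th),np.cos(th)];p=W[:3,3]+d*(z-W[2,3])/d[2]
    return (RB.T@(p[:2]-T)).round(4)
E
python3 - <<'E'
from wr import *
W=[[0.9984,0.0558,0.0103,0.4462],[0.0566,-0.9645,-0.2579,0.3063],[-0.0045,0.2581,-0.9661,0.3792]]
for n,u,v,z in(("rim near",214,150,.054),("rim far",354.5,154.5,.054),("inner near",226,163,.054),("divider",283,178,.038),("tin top end @61",252,201,.061),("@36",252,201,.036)):print(n,cast(u,v,z,W))
E
```

```text
rim near [-0.0804  0.117 ]
rim far [0.079  0.1146]
inner near [-0.0672  0.1024]
divider [-0.0017  0.0824]
tin top end @61 [-0.0381  0.0608]
@36 [-0.038   0.0533]
```

```bash
python3 steer.py '[[[-0.003,0.002,0.04,0.3,0],[-0.006,0.002,0.08,0.3,0],[-0.006,0.002,0.12,0.3,0],[-0.006,0.002,0.15,0.3,0],[-0.006,0.002,0.163,0.3,0],[-0.006,0.002,0.163,0.3,0]]]' ; python3 g.py -0.037 0.01 0.036
```

```text
time_s: 2.32
tool_pos: [0.4533, 0.2314, 0.0362]
tool_rot: [-179.8, 0.1, 93.0]
force: [-0.2, -0.4, 0.6]
grip_width: 0.0005
grasp_force: 0.0
t 2.32 box [-0.0364  0.0807] z 0.0362 rot [-1.7983e+02  1.1000e-01  9.3000e+01] F [-0.2 -0.4  0.6] grip 0.0005
world [0.4562 0.1608 0.036 ] shift [-0.0707 -0.0007  0.0004] turn 0.1
```

```bash
python3 steer.py '[[[-0.006,0,0,0,0],[-0.012,0,0,0,0],[-0.018,0,0,0,0],[-0.024,0,0,0,0],[-0.030,0,0,0,0],[-0.036,0,0,0,0],[-0.042,0,0,0,0],[-0.048,0,0,0,0]]]' ; python3 steer.py '[[[-0.004,0,0,0,0],[-0.008,0,0,0,0],[-0.012,0,0,0,0],[-0.015,0,0,0,0],[-0.015,0,0,0,0]]]'; python3 g.py -0.037 0.0065 0.036
```

```text
time_s: 2.98
tool_pos: [0.4573, 0.183, 0.0382]
tool_rot: [180.0, -0.0, 92.9]
force: [-0.5, 1.8, 1.2]
grip_width: 0.0005
grasp_force: 0.9
time_s: 3.4
tool_pos: [0.4578, 0.1674, 0.0376]
tool_rot: [-180.0, 0.0, 92.8]
force: [0.3, 1.2, -0.0]
grip_width: 0.0004
grasp_force: 0.2
t 3.4 box [-0.0351  0.0165] z 0.0376 rot [-1.7999e+02  3.0000e-02  9.2850e+01] F [ 0.3  1.2 -0. ] grip 0.0004
world [0.4564 0.1573 0.036 ] shift [-0.01   -0.0019  0.0016] turn -0.05
```

Contact is light so far. I'll push on slowly until the force rises at the lane end.

```bash
python3 steer.py '[[[-0.002,-0.001,0,0,0],[-0.004,-0.001,0.001,0,0],[-0.006,-0.001,0.001,0,0],[-0.008,-0.001,0.001,0,0],[-0.008,-0.001,0.001,0,0]]]'; python3 g.py; python3 steer.py '[[[-0.002,0,0,0,0],[-0.004,0,0,0,0],[-0.004,0,0,0,0]]]';  python3 g.py -0.037 0.03 0.15
```

```text
time_s: 3.82
tool_pos: [0.4572, 0.1597, 0.0367]
tool_rot: [-180.0, 0.0, 92.9]
force: [0.3, 0.5, 1.1]
grip_width: 0.0005
grasp_force: 0.3
t 3.82 box [-0.0361  0.0088] z 0.0367 rot [-1.7999e+02  2.0000e-02  9.2870e+01] F [0.3 0.5 1.1] grip 0.0005
time_s: 4.07
tool_pos: [0.4575, 0.1558, 0.0368]
tool_rot: [180.0, 0.0, 92.9]
force: [0.3, 1.9, 0.4]
grip_width: 0.0006
grasp_force: 0.3
t 4.07 box [-0.036   0.0049] z 0.0368 rot [1.800e+02 1.000e-02 9.286e+01] F [0.3 1.9 0.4] grip 0.0006
world [0.4552 0.1808 0.15  ] shift [ 0.0251 -0.001  -0.1132] turn -0.04
```

```bash
python3 steer.py '[[[-0.002,0,0,0,0],[-0.004,0,0,0,0],[-0.004,0,0,0,0]]]';python3 g.py; python3 steer.py '[[[-0.002,0,0,0,0],[-0.003,0,0,0,0],[-0.003,0,0,0,0]]]';  python3 g.py -0.037 0.03 0.15
```

```text
time_s: 4.32
tool_pos: [0.4578, 0.1542, 0.0372]
tool_rot: [179.9, -0.2, 92.9]
force: [-1.0, 6.1, 1.0]
grip_width: -0.0
grasp_force: 2.8
t 4.32 box [-0.0358  0.0033] z 0.0372 rot [179.95  -0.18  92.92] F [-1.   6.1  1. ] grip -0.0
time_s: 4.57
tool_pos: [0.4582, 0.1539, 0.0378]
tool_rot: [179.9, -0.4, 93.0]
force: [-0.8, 9.7, 2.3]
grip_width: 0.0007
grasp_force: 5.3
t 4.57 box [-0.0354  0.003 ] z 0.0378 rot [179.87  -0.37  92.99] F [-0.8  9.7  2.3] grip 0.0007
world [0.4552 0.1808 0.15  ] shift [ 0.0277 -0.0013 -0.1121] turn 0.09
```

Stopped at the lane end with 10 N. Now I'll back off, rise, move to the -y side and look.

```bash
python3 steer.py '[[[0.02,0,0,0,0],[0.025,0,-0.03,0,0],[0.025,0,-0.07,0,0],[0.01,0,-0.1,0,0],[-0.03,0,-0.11,0,0],[-0.07,0,-0.11,0,0],[-0.11,0,-0.11,0,0],[-0.15,0,-0.11,0,0]]]'; python3 steer.py '[[[-0.03,0,0,0,0],[-0.03,0,0,0,0]]]'; python3 g.py -0.037 -0.13 0.068
python3 - <<'E'
from cell import env, imaging, readout
import cv2
r=imaging.read_camera("wrist");a=r["color"];print(r["world_from_camera"].round(4).tolist())
b=imaging.read_camera("scene")["color"][155:295,175:315]; c=imaging.read_camera("top")["color"]
cv2.imwrite("pics/top2.png",c);cv2.imwrite("pics/w2.png",a)
b=cv2.resize(b,(384,384),interpolation=cv2.INTER_CUBIC)
cv2.imwrite("pics/c2.png",cv2.resize(cv2.hconcat([a[:,100:420],b]),None,fx=1.13,fy=1.13))
E
```

```text
time_s: 5.23
tool_pos: [0.465, -0.003, 0.147]
tool_rot: [180.0, 0.0, 92.9]
force: [0.1, -0.2, -0.3]
grip_width: 0.0005
grasp_force: 0.0
time_s: 5.4
tool_pos: [0.4664, -0.0387, 0.1469]
tool_rot: [180.0, 0.2, 92.3]
force: [0.5, 0.6, 0.6]
grip_width: 0.0004
grasp_force: 0.0
t 5.4 box [-0.037  -0.1898] z 0.1469 rot [1.7999e+02 1.5000e-01 9.2280e+01] F [0.5 0.6 0.6] grip 0.0004
world [0.4633 0.021  0.068 ] shift [ 0.06   -0.0007  0.0788] turn -0.62
[[0.9992, 0.0392, 0.0105, 0.4622], [0.0406, -0.9653, -0.2579, 0.0313], [0.0001, 0.2581, -0.9661, 0.3274], [0.0, 0.0, 0.0, 1.0]]
```

View pics/c2.png

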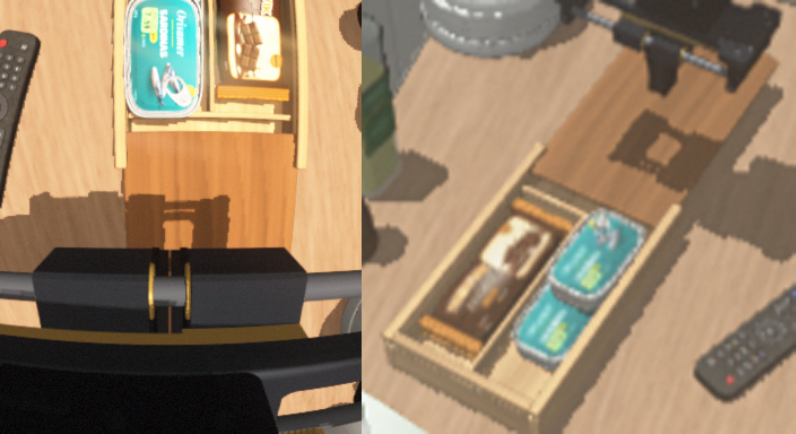

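Run:
```python
from wr import *
import h
W=[[0.9992,0.0392,0.0105,0.4622],[0.0406,-0.9653,-0.2579,0.0313],[0.0001,0.2581,-0.9661,0.3274]]
for n,u,v,z in(("tintop -y",165,118,.060),("tintop nearside",126,80,.060),("tintop farside",202,80,.06),("lid front",200,132,.047)):print(n,cast(100+u/1.13,v/1.13,z,W))
s=lambda x,y:((x-361.6)/3.1+175,y/3.1+155)
for n,x,y,z in(("low +y end",537,354,.036),("low +y left",513,346,.034),("low +y right",563,365,.034),("top +y end",574,296,.061),("top -y end",618,211,.061),("top left mid",570,240,.061),("top right mid",625,270,.061),("+y inner wall top",460,397,.054)):
    p=h.plane("scene",s(x,y),z);print(n,(RB.T@(p[:2]-T)).round(4))
```

```text
tintop -y [-0.0409 -0.1104]
tintop nearside [-0.0713 -0.0789]
tintop farside [-0.0115 -0.0798]
lid front [-0.0122 -0.1217]
low +y end [-0.044   0.0514]
low +y left [-0.02   0.054]
low +y right [-0.0695  0.0485]
top +y end [-0.0495 -0.0049]
top -y end [-0.0355 -0.1109]
top left mid [-0.0137 -0.058 ]
top right mid [-0.0753 -0.0536]
+y inner wall top [-0.0159  0.1322]
```

Run:
```python
from wr import *
import h,cv2
from cell import env, imaging, readout
t0,t2=cv2.imread("pics/top0.png"),cv2.imread("pics/top2.png")
s2=imaging.read_camera("scene")["color"];cv2.imwrite("pics/scene2.png",s2)
for n,im in(("top",t2),("scene",s2)):
    m=cv2.inRange(cv2.cvtColor(im,cv2.COLOR_BGR2HSV),(80,80,60),(98,255,255));k=cv2.connectedComponentsWithStats(m)
    for st,c in zip(k[2],k[3]):
        if 20<st[4]<5000:print(n,st,c.round(1),(RB.T@(h.plane(n,c,.061)[:2]-T)).round(4),(RB.T@(h.plane(n,c,.036)[:2]-T)).round(4))
r=lambda im,x0,y0,x1,y1,f:cv2.resize(im[y0:y1,x0:x1],None,fx=f,fy=f,interpolation=cv2.INTER_CUBIC)
a=r(t2,165,170,260,240,4);b=r(s2,180,200,275,290,4);a=cv2.copyMakeBorder(a,0,b.shape[0]-a.shape[0],0,0,0)
cv2.imwrite("pics/c3.png",cv2.hconcat([a,b]))
```

```text
top [190 209  15  16 165] [197.6 215.6] [-0.0367  0.0176] [-0.0352  0.0206]
top [207 208  28  16 291] [219.9 215.6] [-0.0411 -0.055 ] [-0.0396 -0.0532]
scene [237 225  27  25 259] [249.6 237.1] [-0.0409 -0.054 ] [-0.0315 -0.0703]
scene [226 248  22  22 206] [235.6 258.9] [-0.045   0.0305] [-0.0357  0.0162]
```

View pics/c3.png

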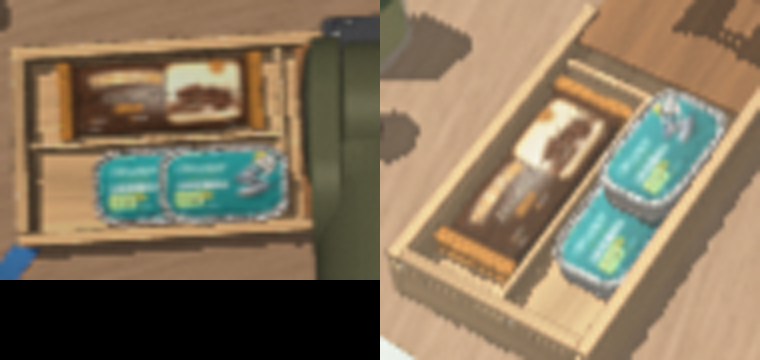

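Run:
```python
from wr import *
import h
bx=lambda p:(RB.T@(p[:2]-T)).round(4)
print("before low +y", bx(h.plane("scene",h.sc(240,492),.034)), "before top +y",bx(h.plane("scene",h.sc(233,462),.061)))
print("now low +y scene",bx(h.plane("scene",(180+(582-380)/4,200+281/4),.034)),"top",bx(h.plane("top",(165+95/4,170+188/4),.034)))
```

```text
before low +y [-0.0481  0.0573] before top +y [-0.0418  0.0544]
now low +y scene [-0.0424  0.0548] top [-0.0379  0.0503]
```

Run:
```python
import numpy as np,h
from cell import env, imaging, readout
o=readout.get_obs();f,cx,cy,M=h.K["scene"]
for z in (.11,.12,.13,.14,.15):
    p=np.r_[o["tool_pos"][:2],z];c=M[:,:3].T@(p-M[:,3]);u,v=f*c[0]/c[2]+cx,f*c[1]/c[2]+cy
    print(z,round(u,1),round(v,1),"c2 px",round(361.6+(u-175)*3.1),round((v-155)*3.1))
print(o["tool_pos"])
```

```text
0.11 269.8 196.9 c2 px 655 130
0.12 269.9 194.6 c2 px 656 123
0.13 270.0 192.3 c2 px 656 116
0.14 270.1 190.0 c2 px 657 109
0.15 270.3 187.7 c2 px 657 101
[ 0.4666128  -0.02956586  0.14651337]
```

Run:
```python
import cv2
from cell import env, imaging, readout
im=imaging.read_camera("scene")["color"];o=readout.get_obs();print(o["tool_pos"],env.tip_reach)
for v in range(168,208):print(v,im[v,258:286].mean(1).astype(int).tolist())
```

```text
[ 0.46664253 -0.02922328  0.146476  ] 0.017
168 [57, 58, 59, 63, 63, 65, 83, 132, 132, 79, 68, 67, 61, 57, 58, 60, 65, 72, 81, 81, 82, 76, 64, 58, 55, 56, 53, 56]
169 [57, 57, 58, 56, 58, 61, 85, 116, 117, 87, 74, 73, 70, 67, 60, 66, 59, 60, 65, 69, 74, 80, 82, 75, 63, 59, 57, 55]
170 [70, 63, 60, 58, 57, 60, 80, 85, 83, 73, 65, 69, 73, 73, 70, 72, 69, 69, 58, 58, 59, 63, 71, 81, 85, 84, 75, 66]
171 [132, 103, 78, 63, 58, 58, 68, 62, 59, 59, 59, 60, 65, 69, 73, 72, 73, 73, 67, 67, 68, 59, 62, 96, 113, 110, 102, 108]
172 [142, 130, 119, 99, 75, 68, 83, 58, 50, 59, 57, 57, 59, 60, 62, 64, 69, 72, 70, 92, 91, 69, 77, 114, 123, 124, 120, 118]
173 [136, 131, 129, 123, 116, 118, 121, 74, 52, 57, 59, 56, 58, 58, 56, 58, 61, 64, 69, 122, 149, 101, 93, 114, 122, 123, 120, 119]
174 [132, 127, 129, 130, 130, 132, 129, 86, 54, 57, 56, 56, 57, 58, 59, 57, 57, 58, 67, 105, 127, 124, 150, 136, 112, 117, 113, 115]
175 [129, 127, 128, 128, 131, 132, 124, 90, 55, 51, 55, 57, 56, 57, 57, 57, 56, 58, 74, 83, 92, 101, 123, 125, 150, 153, 105, 103]
176 [127, 129, 128, 131, 131, 126, 126, 117, 65, 51, 52, 
[... 3526 characters left out ...]
7, 127, 124, 120, 125, 129, 119, 86, 80, 83, 84, 82, 82, 80, 81, 82]
203 [82, 83, 84, 82, 78, 78, 78, 78, 83, 113, 125, 127, 128, 126, 122, 122, 129, 132, 126, 87, 81, 85, 83, 81, 81, 80, 82, 81]
204 [82, 84, 84, 81, 78, 78, 79, 79, 87, 123, 127, 128, 128, 123, 122, 127, 131, 127, 103, 85, 82, 81, 82, 80, 81, 80, 81, 81]
205 [86, 83, 81, 80, 78, 78, 78, 83, 114, 126, 127, 128, 125, 121, 125, 129, 128, 102, 83, 83, 84, 82, 80, 82, 81, 81, 81, 82]
206 [83, 82, 79, 77, 78, 78, 79, 84, 121, 127, 128, 127, 121, 124, 130, 128, 102, 84, 82, 83, 81, 81, 81, 80, 80, 81, 81, 81]
207 [83, 79, 77, 79, 80, 84, 84, 81, 100, 124, 127, 121, 120, 129, 130, 103, 84, 81, 83, 83, 82, 81, 81, 81, 81, 80, 83, 81]
```

The image puts the closed fingertips well above where TCP minus tip_reach would be, so the push went over tin_low and moved only tin_top. A gentle touch on the wooden lid (top at 47 mm) will give the true offset.

```bash
python3 steer.py '[[[0,0,0.03,0,0],[0,0,0.06,0,0],[0,0,0.07,0,0],[0,0,0.07,0,0]]]'; python3 steer.py '[[[0,0,0.005,0,0],[0,0,0.01,0,0],[0,0,0.015,0,0],[0,0,0.02,0,0],[0,0,0.02,0,0]]]'; python3 g.py
```

```text
time_s: 5.98
tool_pos: [0.4643, -0.0296, 0.0742]
tool_rot: [-179.7, 0.1, 93.0]
force: [0.5, 1.4, 0.4]
grip_width: 0.0004
grasp_force: 0.0
time_s: 6.4
tool_pos: [0.4666, -0.0305, 0.0563]
tool_rot: [-180.0, -0.0, 92.9]
force: [-0.1, -0.3, 0.4]
grip_width: 0.0002
grasp_force: 0.0
t 6.4 box [-0.0363 -0.1816] z 0.0563 rot [-179.97   -0.     92.89] F [-0.1 -0.3  0.4] grip 0.0002
```

```bash
python3 steer.py '[[[0,0,0.003,0,0],[0,0,0.006,0,0],[0,0,0.009,0,0],[0,0,0.009,0,0]]]'|sed -n '2p;4p'; python3 steer.py '[[[0,0,0.003,0,0],[0,0,0.006,0,0],[0,0,0.006,0,0]]]'|sed -n '2p;4p'; python3 steer.py '[[[0,0,0.003,0,0],[0,0,0.005,0,0],[0,0,0.005,0,0]]]'|sed -n '2p;4p'
```

```text
tool_pos: [0.4665, -0.0306, 0.0472]
force: [-0.2, 0.1, -0.1]
tool_pos: [0.4665, -0.0306, 0.0412]
force: [-0.3, 0.8, 0.2]
tool_pos: [0.4666, -0.0306, 0.0363]
force: [-0.2, 0.1, 1.1]
```

```bash
python3 steer.py '[[[0,0,0.002,0,0],[0,0,0.004,0,0],[0,0,0.004,0,0]]]'|sed -n '2p;4p'; python3 steer.py '[[[0,0,0.002,0,0],[0,0,0.003,0,0],[0,0,0.003,0,0]]]'|sed -n '2p;4p'
```

```text
tool_pos: [0.4666, -0.0305, 0.0324]
force: [0.5, -0.1, -0.4]
tool_pos: [0.4667, -0.0306, 0.0295]
force: [-0.7, -0.6, 0.1]
```

```bash
python3 steer.py '[[[0,0,0.002,0,0],[0,0,0.004,0,0],[0,0,0.004,0,0]]]'|sed -n '2p;4p'; python3 steer.py '[[[0,0,0.002,0,0],[0,0,0.003,0,0],[0,0,0.003,0,0]]]'|sed -n '2p;4p'
python3 - <<'E'
import cv2
from cell import env, imaging, readout
im=imaging.read_camera("scene")["color"]
cv2.imwrite("pics/c4.png",cv2.resize(im[150:230,225:325],None,fx=6,fy=6,interpolation=cv2.INTER_CUBIC))
E
```

```text
tool_pos: [0.4671, -0.0305, 0.0286]
force: [-10.5, 0.1, 28.2]
tool_pos: [0.4672, -0.0305, 0.0283]
force: [-20.2, -0.5, 54.6]
```

View pics/c4.png

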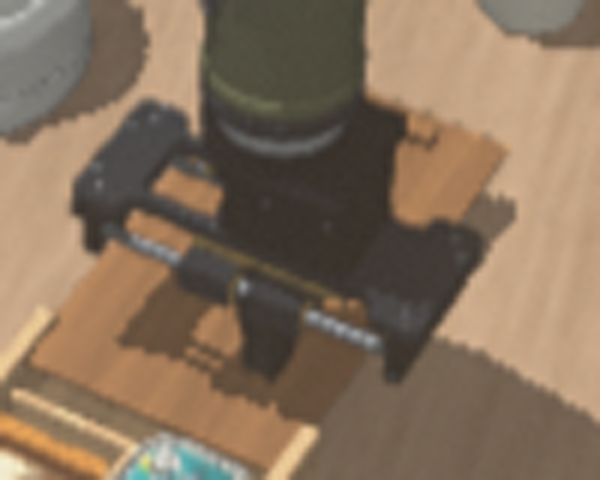

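```bash
python3 steer.py '[[[0,0,-0.01,0,0],[0,0,-0.03,0,0],[0,0,-0.05,0,0],[0,0,-0.05,0,0]]]'|sed -n '2p;4p'
python3 - <<'E'
from wr import *
import h
for n,u,v in(("far",95,252),("near",395,382),("tip",265,378)):
    for z in(.047,.06,.07,.08,.09,.1):
        p=h.plane("scene",(225+u/6,150+v/6),z);print(n,z,(RB.T@(p[:2]-T)).round(3))
E
```

```text
tool_pos: [0.4698, -0.0305, 0.0762]
force: [1.7, 0.3, 0.1]
far 0.047 [ 0.078 -0.203]
far 0.06 [ 0.072 -0.193]
far 0.07 [ 0.067 -0.185]
far 0.08 [ 0.062 -0.178]
far 0.09 [ 0.057 -0.17 ]
far 0.1 [ 0.052 -0.162]
near 0.047 [-0.099 -0.203]
near 0.06 [-0.103 -0.193]
near 0.07 [-0.107 -0.185]
near 0.08 [-0.11  -0.178]
near 0.09 [-0.113 -0.17 ]
near 0.1 [-0.116 -0.162]
tip 0.047 [-0.041 -0.172]
tip 0.06 [-0.046 -0.163]
tip 0.07 [-0.05  -0.155]
tip 0.08 [-0.053 -0.148]
tip 0.09 [-0.057 -0.14 ]
tip 0.1 [-0.061 -0.133]
```

The fingertips meet the lid at TCP z ≈ 0.0287, so the true tip height is TCP z + 0.018 (the tips sit above the reported TCP). From here on I use that offset. First I'll push tin_top back over tin_low, with the tip at about 0.053.

```bash
python3 g.py -0.037 -0.135 0.035
```

```text
t 8.62 box [-0.0331 -0.1818] z 0.0762 rot [ 1.7962e+02 -7.0000e-02  9.2880e+01] F [1.7 0.3 0.1] grip 0.0004
world [0.4636 0.016  0.035 ] shift [ 0.0467 -0.0042  0.0413] turn -0.02
```

```bash
python3 steer.py '[[[0.02,-0.004,0.02,0,0],[0.045,-0.004,0.036,0,0],[0.05,-0.004,0.041,0,0],[0.055,-0.004,0.041,0,0],[0.062,-0.004,0.041,0,0],[0.069,-0.004,0.041,0,0],[0.076,-0.004,0.041,0,0],[0.083,-0.004,0.041,0,0]]]'; python3 steer.py '[[[0.008,0,0,0,0],[0.016,0,0,0,0],[0.024,0,0,0,0],[0.032,0,0,0,0],[0.032,0,0,0,0]]]'; python3 g.py -0.037 -0.066 0.034
```

```text
time_s: 9.28
tool_pos: [0.4595, 0.052, 0.0324]
tool_rot: [179.9, 0.0, 92.8]
force: [0.8, -2.5, 2.1]
grip_width: 0.0003
grasp_force: 1.2
time_s: 9.7
tool_pos: [0.4569, 0.0865, 0.0318]
tool_rot: [180.0, -0.1, 93.0]
force: [-0.7, 0.3, -0.4]
grip_width: 0.0
grasp_force: 0.0
t 9.7 box [-0.0401 -0.0642] z 0.0318 rot [ 1.7999e+02 -7.0000e-02  9.3030e+01] F [-0.7  0.3 -0.4] grip 0.0
world [0.4601 0.0849 0.034 ] shift [-0.0018  0.0031 -0.0022] turn 0.13
```

```bash
python3 steer.py '[[[-0.01,0.001,-0.01,0,0],[-0.01,0.003,-0.045,0,0],[0.02,0.003,-0.06,0,0],[0.06,0.003,-0.06,0,0],[0.1,0.003,-0.06,0,0],[0.14,0.003,-0.06,0,0],[0.15,0.003,-0.06,0,0],[0.15,0.003,-0.06,0,0]]]'; python3 g.py -0.037 0.086 0.004
python3 - <<'E'
from wr import *
import h,cv2
from cell import env, imaging, readout
for n in("scene",):
    im=imaging.read_camera(n)["color"]
    m=cv2.inRange(cv2.cvtColor(im,cv2.COLOR_BGR2HSV),(80,80,60),(98,255,255));k=cv2.connectedComponentsWithStats(m)
    for st,c in zip(k[2],k[3]):
        if 20<st[4]<5000:print(n,st,c.round(1),(RB.T@(h.plane(n,c,.061)[:2]-T)).round(4))
E
```

```text
time_s: 10.37
tool_pos: [0.4519, 0.2374, 0.0923]
tool_rot: [180.0, -0.1, 93.2]
force: [0.1, -0.1, -0.4]
grip_width: 0.0006
grasp_force: 0.0
t 10.37 box [-0.0374  0.0867] z 0.0923 rot [ 1.7998e+02 -5.0000e-02  9.3220e+01] F [ 0.1 -0.1 -0.4] grip 0.0006
world [0.4524 0.2367 0.004 ] shift [-0.0008  0.0004  0.0883] turn 0.32
```

```bash
python3 steer.py '[[[-0.001,0,0.03,0.3,0],[-0.001,0,0.06,0.3,0],[-0.001,0,0.075,0.3,0],[-0.001,0,0.085,0.3,0],[-0.001,0,0.086,0.3,0]]]'|sed -n '2p;4p'; python3 g.py -0.037 0.005 0.006
```

```text
tool_pos: [0.4518, 0.2301, 0.0042]
force: [-1.0, -0.6, 0.4]
t 10.83 box [-0.0379  0.0794] z 0.0042 rot [-1.7984e+02  1.5000e-01  9.2430e+01] F [-1.  -0.6  0.4] grip 0.0003
world [0.4565 0.1558 0.006 ] shift [-0.0744  0.0015 -0.0016] turn -0.47
```

Free in the bay at the right depth (tip about 0.022). Now I'll push.

```bash
python3 steer.py '[[[-0.006,0.001,0,0,0],[-0.012,0.001,0,0,0],[-0.018,0.001,0,0,0],[-0.024,0.001,0,0,0],[-0.030,0.001,0,0,0],[-0.036,0.001,0,0,0],[-0.042,0.001,0,0,0],[-0.048,0.001,0,0,0]]]'|sed -n '2p;4p' ; python3 steer.py '[[[-0.004,0,0,0,0],[-0.008,0,0,0,0],[-0.012,0,0,0,0],[-0.014,0,0,0,0],[-0.014,0,0,0,0]]]'|sed -n '2p;4p'; python3 g.py -0.037 0.005 0.006
```

```text
tool_pos: [0.4565, 0.1861, 0.0067]
force: [-0.3, 4.8, 4.0]
tool_pos: [0.4565, 0.1705, 0.0057]
force: [0.3, 2.9, 1.8]
t 11.92 box [-0.0363  0.0197] z 0.0057 rot [1.800e+02 2.000e-02 9.256e+01] F [0.3 2.9 1.8] grip 0.0005
world [0.4565 0.1558 0.006 ] shift [-0.0147 -0.0006 -0.0003] turn -0.34
```

```bash
python3 steer.py '[[[-0.003,0,0,0,0],[-0.006,0,0,0,0],[-0.009,0,0,0,0],[-0.011,0,0,0,0],[-0.011,0,0,0,0]]]'|sed -n '2p;4p' ; python3 steer.py '[[[-0.002,0,0,0,0],[-0.004,0,0,0,0],[-0.004,0,0,0,0]]]'|sed -n '2p;4p';python3 steer.py '[[[-0.002,0,0,0,0],[-0.003,0,0,0,0],[-0.003,0,0,0,0]]]'|sed -n '2p;4p'; python3 g.py
```

```text
tool_pos: [0.4568, 0.1593, 0.0056]
force: [0.5, 2.4, 1.5]
tool_pos: [0.4569, 0.1582, 0.0058]
force: [1.2, 7.9, 0.6]
tool_pos: [0.457, 0.158, 0.0059]
force: [0.0, 14.7, -1.8]
t 12.83 box [-0.0364  0.0072] z 0.0059 rot [179.92  -0.34  92.71] F [ 0.  14.7 -1.8] grip 0.0006
```

At the lane end (finger face at y ≈ -2.5 mm, as expected). Now I'll back off, go round, and check by camera numbers.

```bash
python3 steer.py '[[[0.02,0,0,0,0],[0.025,0,-0.03,0,0],[0.025,0,-0.07,0,0],[0.02,0,-0.1,0,0],[-0.02,0,-0.11,0,0],[-0.06,0,-0.11,0,0],[-0.1,0,-0.11,0,0],[-0.14,0,-0.11,0,0]]]'|sed -n '2p;4p'; python3 steer.py '[[[-0.035,0,0,0,0],[-0.045,0,0,0,0],[-0.045,0,0,0,0]]]'; python3 g.py -0.037 -0.135 0.034
cat > look.py <<'E'
from wr import *
import h,cv2
from cell import env, imaging, readout
for n in("top","scene"):
    im=imaging.read_camera(n)["color"];cv2.imwrite(f"pics/l_{n}.png",im)
    m=cv2.inRange(cv2.cvtColor(im,cv2.COLOR_BGR2HSV),(80,80,60),(98,255,255));k=cv2.connectedComponentsWithStats(m)
    for st,c in zip(k[2],k[3]):
        if 20<st[4]<5000:print(n,st,c.round(1),"@61",(RB.T@(h.plane(n,c,.061)[:2]-T)).round(4),"@36",(RB.T@(h.plane(n,c,.036)[:2]-T)).round(4))
E
python3 look.py
```

```text
tool_pos: [0.4621, 0.0099, 0.1152]
force: [1.0, 0.0, -0.5]
time_s: 13.75
tool_pos: [0.4641, -0.0365, 0.115]
tool_rot: [-179.9, 0.1, 92.2]
force: [-0.3, 1.0, -0.7]
grip_width: 0.0003
grasp_force: 0.0
t 13.75 box [-0.0391 -0.1875] z 0.115 rot [-1.7986e+02  1.1000e-01  9.2150e+01] F [-0.3  1.  -0.7] grip 0.0003
world [0.4636 0.016  0.034 ] shift [0.0526 0.0016 0.0809] turn -0.75
top [206 208  29  17 295] [219.4 216.1] @61 [-0.0427 -0.0534] @36 [-0.0413 -0.0516]
scene [237 225  27  26 273] [250.  237.8] @61 [-0.043  -0.0526] @36 [-0.0337 -0.0688]
```

Both tins are stacked at y ≈ -53 mm. Now I'll push the upper one in +y, going lower once past the lid.

```bash
python3 steer.py '[[[0.02,0.002,0.03,-0.7,0],[0.045,0.002,0.06,-0.7,0],[0.052,0.002,0.08,-0.7,0],[0.059,0.002,0.081,-0.7,0],[0.066,0.002,0.081,-0.7,0],[0.074,0.002,0.083,-0.7,0],[0.082,0.002,0.087,-0.7,0],[0.09,0.002,0.087,-0.7,0]]]'; python3 g.py -0.037 -0.04 0.026
```

```text
time_s: 14.52
tool_pos: [0.4644, 0.0589, 0.0296]
tool_rot: [179.9, -0.0, 93.3]
force: [-0.5, -2.0, 1.4]
grip_width: 0.0007
grasp_force: 0.8
t 14.52 box [-0.034  -0.0922] z 0.0296 rot [ 1.7989e+02 -1.0000e-02  9.3270e+01] F [-0.5 -2.   1.4] grip 0.0007
world [0.4588 0.1109 0.026 ] shift [ 0.0522 -0.0026  0.0036] turn 0.37
```

```bash
python3 steer.py '[[[0.007,0,0,0,0],[0.014,0,0,0,0],[0.021,0,0,0,0],[0.028,0,0,0,0],[0.035,0,0,0,0],[0.042,0,0,0,0],[0.049,0,0,0,0],[0.049,0,0,0,0]]]'; python3 g.py -0.037 -0.02 0.026
```

```text
time_s: 15.18
tool_pos: [0.4602, 0.1094, 0.0286]
tool_rot: [-180.0, -0.0, 93.4]
force: [0.3, -1.0, -0.4]
grip_width: 0.0009
grasp_force: 0.2
t 15.18 box [-0.0356 -0.0416] z 0.0286 rot [-1.7998e+02 -4.0000e-02  9.3420e+01] F [ 0.3 -1.  -0.4] grip 0.0009
world [0.4578 0.1309 0.026 ] shift [ 0.0216 -0.0012  0.0026] turn 0.52
```

```bash
python3 steer.py '[[[0.006,-0.001,0.001,0.5,0],[0.012,-0.001,0.001,0.5,0],[0.018,-0.001,0.001,0.5,0],[0.022,-0.001,0.001,0.5,0],[0.022,-0.001,0.001,0.5,0]]]'|sed -n '2p;4p'; python3 steer.py '[[[0.004,0,0,0,0],[0.008,0,0,0,0],[0.008,0,0,0,0]]]'|sed -n '2p;4p';  python3 g.py -0.037 -0.005 0.026;python3 look.py
```

```text
tool_pos: [0.4583, 0.1305, 0.0277]
force: [0.7, -0.2, -0.4]
tool_pos: [0.458, 0.1381, 0.0278]
force: [-0.1, 0.5, -0.4]
t 15.85 box [-0.0364 -0.0128] z 0.0278 rot [ 1.7999e+02 -3.0000e-02  9.2830e+01] F [-0.1  0.5 -0.4] grip 0.0008
world [0.457  0.1458 0.026 ] shift [ 0.0078 -0.0006  0.0018] turn -0.07
top [215 208  20  16 180] [223.8 215.8] @61 [-0.0425 -0.0678] @36 [-0.0411 -0.0663]
scene [218 254  27  29 321] [230.5 267.8] @61 [-0.0481  0.0625] @36 [-0.0388  0.0489]
```

```bash
python3 steer.py '[[[-0.005,0,-0.01,0,0],[-0.01,0,-0.05,0,0],[-0.04,0,-0.08,0,0],[-0.08,0,-0.08,0,0],[-0.12,0,-0.08,0,0],[-0.16,0,-0.08,0,0],[-0.17,0,-0.08,0,0],[-0.17,0,-0.08,0,0]]]'|sed -n '2p;4p';python3 g.py; python3 look.py
python3 - <<'E'
import cv2
r=lambda im,x0,y0,x1,y1,f:cv2.resize(im[y0:y1,x0:x1],None,fx=f,fy=f,interpolation=cv2.INTER_CUBIC)
a=r(cv2.imread("pics/l_top.png"),165,170,260,240,4);b=r(cv2.imread("pics/l_scene.png"),180,200,275,290,4);a=cv2.copyMakeBorder(a,0,b.shape[0]-a.shape[0],0,0,0)
cv2.imwrite("pics/c5.png",cv2.hconcat([a,b]))
E
```

```text
tool_pos: [0.4664, -0.0369, 0.1088]
force: [-0.1, 0.3, 0.5]
t 16.62 box [-0.0368 -0.188 ] z 0.1088 rot [ 1.7991e+02 -1.0000e-02  9.2340e+01] F [-0.1  0.3  0.5] grip 0.0005
top [206 208  29  16 288] [219.1 215.7] @61 [-0.0411 -0.0524] @36 [-0.0396 -0.0505]
top [176 210  28  17 285] [188.7 218.2] @61 [-0.0435  0.0466] @36 [-0.0421  0.0502]
scene [236 230  27  26 275] [248.5 243.1] @61 [-0.0488 -0.0343] @36 [-0.0396 -0.0501]
scene [218 255  28  28 285] [230.7 268.4] @61 [-0.0495  0.064 ] @36 [-0.0403  0.0504]
```

View pics/c5.png

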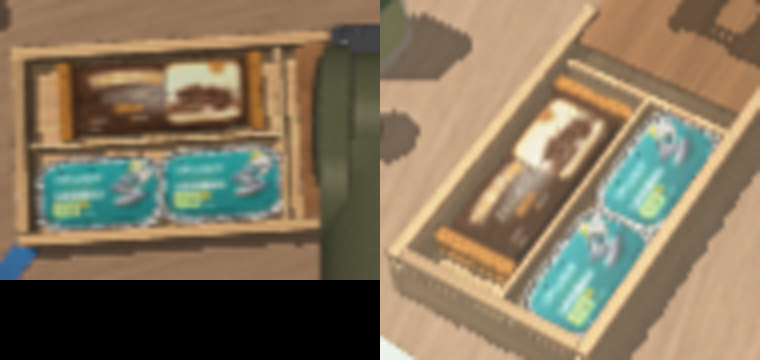

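Both views agree, with each tin at lid height 36 mm and centred at y = +50 and -50, so both lie flat. Now the lid: I'll go behind its outer end.

```bash
python3 g.py 0 -0.403 0.1088; python3 steer.py '[[[-0.04,0.008,0,-0.5,0],[-0.08,0.016,0,-0.5,0],[-0.12,0.024,0,-0.5,0],[-0.16,0.032,0,-0.5,0],[-0.2,0.037,0,-0.5,0],[-0.215,0.037,0,-0.5,0],[-0.215,0.037,0,-0.5,0],[-0.215,0.037,0,-0.5,0]]]'; python3 g.py 0 -0.403 0.014
python3 - <<'E'
import cv2
from cell import env, imaging, readout
r=imaging.read_camera("wrist");a=r["color"];b=imaging.read_camera("top")["color"];print(r["world_from_camera"].round(4).tolist())
b=cv2.resize(b[160:245,240:400],(400,212),interpolation=cv2.INTER_CUBIC);b=cv2.copyMakeBorder(b,0,172,0,0,0)
cv2.imwrite("pics/c6.png",cv2.hconcat([a[:,60:440],b]))
E
```

```text
t 16.72 box [-0.0367 -0.1834] z 0.1082 rot [ 1.7996e+02 -7.0000e-02  9.2720e+01] F [1.1 0.4 0.2] grip 0.0003
world [ 0.5141 -0.2498  0.1088] shift [-0.2195  0.0374 -0.0008] turn -0.18
time_s: 17.38
tool_pos: [0.514, -0.2444, 0.1072]
tool_rot: [-179.9, -0.0, 93.3]
force: [-0.4, 1.4, -0.4]
grip_width: 0.0004
grasp_force: 0.0
t 17.38 box [ 2.000e-04 -3.976e-01] z 0.1072 rot [-1.7993e+02 -5.0000e-02  9.3310e+01] F [-0.4  1.4 -0.4] grip 0.0004
world [ 0.5141 -0.2498  0.014 ] shift [-0.0055 -0.0001  0.0932] turn 0.41
[[0.9983, 0.057, 0.0136, 0.5089], [0.0585, -0.9653, -0.2544, -0.175], [-0.0014, 0.2548, -0.967, 0.2879], [0.0, 0.0, 0.0, 1.0]]
```

View pics/c6.png

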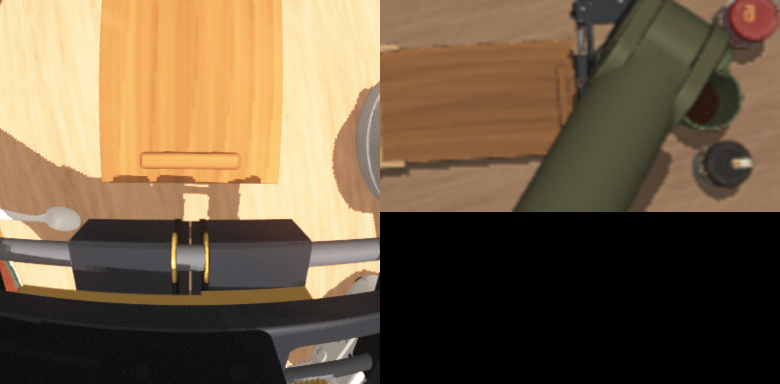

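The wrist view shows the lid's end at row 184 centred on column 190, right in front of the fingers. The top view shows mug and jars clear of the hand. Next I descend behind the edge.

```bash
python3 steer.py '[[[-0.008,0,0.02,0,0],[-0.008,0,0.05,0.3,0],[-0.008,0,0.08,0.3,0],[-0.008,0,0.093,0.3,0],[-0.008,0,0.093,0.3,0]]]'; python3 g.py 0 -0.38 0.014; python3 steer.py '[[[0.004,0,0,0,0],[0.008,0,0,0,0],[0.014,0,0,0,0],[0.02,0,0,0,0],[0.026,0,0,0,0],[0.034,0,0,0,0],[0.042,0,0,0,0]]]'; python3 g.py 0 -0.25 0.014
```

```text
time_s: 17.9
tool_pos: [0.5122, -0.2499, 0.0117]
tool_rot: [-179.7, -0.2, 93.2]
force: [0.4, 0.9, -0.3]
grip_width: 0.0007
grasp_force: 0.0
t 17.9 box [-0.0019 -0.403 ] z 0.0117 rot [-179.68   -0.2    93.16] F [ 0.4  0.9 -0.3] grip 0.0007
world [ 0.5129 -0.2268  0.014 ] shift [ 0.023   0.002  -0.0023] turn 0.26
time_s: 18.48
tool_pos: [0.5126, -0.2111, 0.0154]
tool_rot: [179.9, 0.0, 93.0]
force: [1.0, -1.7, 0.2]
grip_width: 0.0002
grasp_force: 0.8
t 18.48 box [ 0.0005 -0.3643] z 0.0154 rot [1.7991e+02 2.0000e-02 9.2980e+01] F [ 1.  -1.7  0.2] grip 0.0002
world [ 0.5063 -0.097   0.014 ] shift [ 0.1143 -0.0003  0.0014] turn 0.08
```

```bash
python3 steer.py '[[[0.006,0,0.001,0,0],[0.012,0,0.001,0,0],[0.018,0,0.001,0,0],[0.024,0,0.001,0,0],[0.03,0,0.001,0,0],[0.036,0,0.001,0,0],[0.042,0,0.001,0,0],[0.048,0,0.001,0,0]]]'|sed -n '2p;4p'; python3 steer.py '[[[0.006,0,0,0,0],[0.012,0,0,0,0],[0.018,0,0,0,0],[0.024,0,0,0,0],[0.03,0,0,0,0],[0.036,0,0,0,0],[0.042,0,0,0,0],[0.048,0,0,0,0]]]'|sed -n '2p;4p'; python3 g.py 0 -0.166 0.014
```

```text
tool_pos: [0.5094, -0.1631, 0.0137]
force: [1.0, -1.5, -0.7]
tool_pos: [0.5069, -0.1151, 0.0137]
force: [0.7, -0.9, -0.4]
t 19.82 box [-0.0004 -0.2682] z 0.0137 rot [-180.     -0.     92.99] F [ 0.7 -0.9 -0.4] grip 0.0004
world [ 0.5021 -0.0131  0.014 ] shift [ 0.1021  0.0006 -0.0003] turn 0.09
```

```bash
python3 steer.py '[[[0.006,0,0,0,0],[0.012,0,0,0,0],[0.018,0,0,0,0],[0.024,0,0,0,0],[0.03,0,0,0,0],[0.036,0,0,0,0],[0.042,0,0,0,0],[0.048,0,0,0,0]]]'|sed -n '2p;4p'; python3 steer.py '[[[0.006,0,0,0,0],[0.012,0,0,0,0],[0.018,0,0,0,0],[0.024,0,0,0,0],[0.03,0,0,0,0],[0.036,0,0,0,0],[0.042,0,0,0,0],[0.045,0,0,0,0]]]'|sed -n '2p;4p'; python3 g.py 0 -0.1645 0.014
```

```text
tool_pos: [0.5044, -0.0672, 0.0138]
force: [0.8, -1.2, -0.2]
tool_pos: [0.502, -0.0217, 0.0137]
force: [1.2, -1.3, 0.7]
t 21.15 box [-0.0005 -0.1746] z 0.0137 rot [-1.7999e+02 -3.0000e-02  9.3040e+01] F [ 1.2 -1.3  0.7] grip 0.0002
world [ 0.502  -0.0116  0.014 ] shift [ 0.0101  0.0005 -0.0003] turn 0.14
```

Only friction so far. Now I'll creep to the stop.

```bash
python3 steer.py '[[[0.003,0,0,0,0],[0.006,0,0,0,0],[0.008,0,0,0,0],[0.008,0,0,0,0]]]'|sed -n '2p;4p'; python3 steer.py '[[[0.001,0,0,0,0],[0.002,0,0,0,0],[0.003,0,0,0,0],[0.003,0,0,0,0]]]'|sed -n '2p;4p'; python3 steer.py '[[[0.001,0,0,0,0],[0.002,0,0,0,0],[0.002,0,0,0,0]]]'|sed -n '2p;4p'; python3 g.py
```

```text
tool_pos: [0.5015, -0.0143, 0.0137]
force: [0.1, 0.1, 1.1]
tool_pos: [0.5013, -0.0133, 0.0137]
force: [0.7, -5.7, 0.6]
tool_pos: [0.5013, -0.0132, 0.0137]
force: [0.4, -8.7, 1.4]
t 22.07 box [-0.0008 -0.1661] z 0.0137 rot [-179.99    0.22   92.89] F [ 0.4 -8.7  1.4] grip 0.0006
```

```bash
python3 steer.py '[[[-0.015,0,0,0,0],[-0.03,0,-0.01,0,0],[-0.045,0,-0.05,0,0],[-0.06,0,-0.09,0,0],[-0.1,0,-0.13,0,0],[-0.13,0,-0.15,0,0],[-0.16,0,-0.16,0,0],[-0.16,0,-0.16,0,0]]]'|sed -n '2p;4p'
python3 - <<'E'
import cv2
from cell import env, imaging, readout
t=imaging.read_camera("top")["color"];s=imaging.read_camera("scene")["color"]
r=lambda im,x0,y0,x1,y1,f:cv2.resize(im[y0:y1,x0:x1],None,fx=f,fy=f,interpolation=cv2.INTER_CUBIC)
a=r(t,165,170,265,240,4);b=r(s,180,195,280,290,4);a=cv2.copyMakeBorder(a,0,b.shape[0]-a.shape[0],0,0,0)
cv2.imwrite("pics/c7.png",cv2.hconcat([a,b]))
E
```

```text
tool_pos: [0.5109, -0.1794, 0.1792]
force: [0.3, -0.7, 0.6]
```

View pics/c7.png

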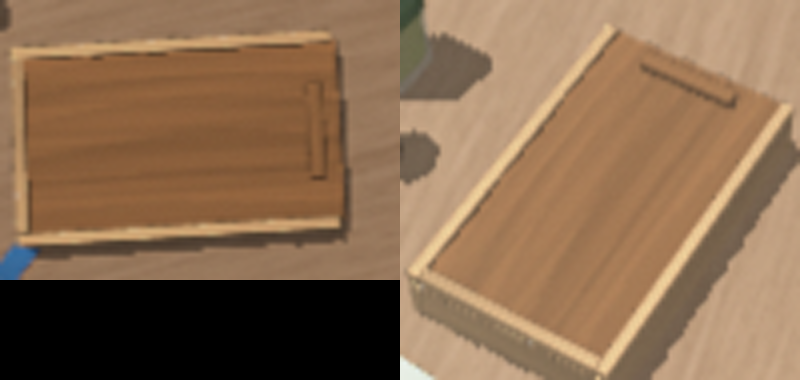

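The lid meets the closed +y wall (top view, column 27) and its outer end sits just past the side walls at about column 341, so it is fully shut. The robot is clear, so I'm handing in.

```bash
python3 -c "
from cell import env, imaging, readout
print(env.sign_off())"
```

```text
the job is handed in; nothing more can be done
None
```

I handed the job in at about 23 s of the 54 s allowed: in the last camera checks both tins lay flat in their lane and the lid was fully shut, though the sign-off returned no verdict, and my first push moved only the upper tin because the fingertips sit about 35 mm higher than the stated tool geometry, which I found by pressing the closed fingers on the lid (peaking at about 55 N at the wrist).

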